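# Lay the red and blue stencil brushes in the drip tray

## Robot

A 6-joint arm with a two-finger parallel gripper is mounted at the origin on the work surface. World frame = base frame: x ahead of the robot, y to its left, z up, the work surface at z = 0. Lengths are in m, angles in rad, forces in N, time in s.
With the tool pointing down it reaches from about 0.225 to 0.875 m from the base axis. Payload 3.4 kg.
Tool frame: the origin (TCP) lies between the finger pads; the fingertips stand 14 mm ahead of it and the grasp point (between the pads) lies 5 mm behind it; z points along the fingers, y is the direction in which the jaws open and shut (so a half turn about z gives the same grasp; the last joint's range is limited). The gripper opens to 85 mm and grips with 20 to 120 N. Pads are 22 mm wide; open, the fingers measure 114 mm over their backs; the gripper's body (76 mm by 85 mm) begins 54 mm behind the grasp point. The pads swing forward as they close: fully open they stand 13 mm farther back than shut.
Start: joints at [1.163, 0.276, 1.505, -0, 1.361, -0.121], TCP at [0.163, 0.552, 0.245] pointing down, gripper open.
Joint ranges: [-2.89, 2.89], [-0.75, 2.08], [0.22, 2.7], [-1.18, 4.32], [0.11, 2.71], [-2.7, 2.7]. Speed limits (rad/s): [2.57, 2.57, 3.14, 3.14, 3.14, 3.14].

## Interface

Orientations are given as a unit quaternion [w, x, y, z].
In Python, from rig import manip, get_image, job gives the robot as it stands. The module is installed in compiled form; this text tells all that it offers.
- The arm moves only by the tool step_arm, never from a script. Its argument "moves" is one flat list of numbers, 5 for each row, row after row: the shift along the tool's x, y, z as a fraction of full scale, then the turn about the tool's z as a fraction of full scale, then the gripper's target within -1 to 1 (shut at 1, half-way at 0, fully open at -1). In form: [dx, dy, dz, twist, hand, dx, dy, dz, twist, hand, ...]. A call has 1 to 5 rows; each row is the pose to reach, as a shift and turn from the pose commanded when the call began, along the tool's axes at that moment, turning the shorter way round; what a row does not reach only later rows make up. Full scale, the value 1, is 500 mm for a shift and pi rad for a turn. A row lasts 1/10 s, in which the tool goes at most 50 mm and 8.59 degrees, less where a joint would pass 70% of its speed; a pose out of reach is approached as far as the arm can. A call with a number of a shift or a turn outside -1 to 1 is refused whole. A call with a gripper value outside its range is refused whole. The fingers move at their own pace and stop on an object; "force" is the grip in N (left out, the last holds). Time passes only in rows, so rows that repeat a pose let the fingers close. It gives the time, the measured TCP pose, the force and the opening at its end, in the units of the state.
- manip.get_state(): the state, without advancing time (a new reading comes with each control period).
- get_image(name): name is "scene" or "top" or "wrist"; returns a dict with "frame" (400x640x3 uint8, blue, green, red), "fx", "fy", "cx", "cy" (pixels), "rvec" (rotation vector, rad) and "tvec" (3), from world to camera coordinates, as OpenCV has them; the wrist camera has in their place "T_tool_cam" (4x4, takes a point from camera to tool coordinates, whose origin is the TCP and whose axes are the flange's). Camera axes: x right, y down, z forward; pixel columns grow to the right and rows downward; lengths in m; the calibration is good to about 2 mm. A picture is of the moment at which its call begins: read the wrist's pose just before it. There is no depth.
- job.sign_off(): hands the job in, once; it reports no verdict.
The state is a dict: "clock": time; "qpos": joint angles; "qd": joint speeds; "effort": joint torques, N m; "position": TCP position; "ee_rot": TCP orientation; "contact_force": force on the tool from outside, world axes, zero at the start; "moment": the same for the moment, N m; "width": finger opening in m.
Only numpy, scipy, OpenCV 4.12 (cv2) and the standard library are available. Lean on these libraries where they do the work, as an engineer would, in place of code of your own. Each camera call takes 0.05 s, during which the arm holds its last target. There are 200 camera calls.

## Task

Pull the red-handled and the blue-handled brush out of their pots and lay each gently in its own free notch of the drip tray, bristles resting on the tray floor and the handle in the notch with its end sticking out on the side away from the robot. Leave the yellow and green brushes where they are, and do not tip over or shove aside the pots, bottles or bowl.

Things in the scene. Friction and masses are not known exactly. Their poses are not given: they have to be found in the camera images.
- red_brush: Round brush, 200 mm long, red handle (diameter 16, from 65 mm to the rounded end at 200 mm from the bristle tip), steel ferrule (diameter 26), domed brown bristles (diameter 24), 70 g. Origin on the axis 54 mm from the tip; own z runs from bristles to handle end. Leans 38 degrees in its pot, handle away from the robot (direction varies 0.35 rad); 95 mm stands clear of the rim, end 170 mm up.
- blue_brush: Round brush, 200 mm long, blue handle (diameter 16, from 65 mm to the rounded end at 200 mm from the bristle tip), steel ferrule (diameter 26), domed brown bristles (diameter 24), 70 g. Origin on the axis 54 mm from the tip; own z runs from bristles to handle end. Leans 38 degrees in its pot, handle away from the robot (direction varies 0.35 rad); 95 mm stands clear of the rim, end 170 mm up.
- red_brush_tip (a point): Point on the axis at the bristle tip of the red-handled brush.
- red_brush_neck (a point): Point on the axis of the red-handled brush, on the handle, 105 mm from the bristle tip; it lies about at the notch when the brush is laid with its bristles on the tray floor.
- red_brush_end (a point): Point on the axis at the handle end of the red-handled brush, 200 mm from the bristle tip.
- blue_brush_tip (a point): Point on the axis at the bristle tip of the blue-handled brush.
- blue_brush_neck (a point): Point on the axis of the blue-handled brush, on the handle, 105 mm from the bristle tip; it lies about at the notch when the brush is laid with its bristles on the tray floor.
- blue_brush_end (a point): Point on the axis at the handle end of the blue-handled brush, 200 mm from the bristle tip.
- tray: Drip tray, wooden notched wall on its far side. Origin on the table mid-way along that wall's inner face; x points into the tray, towards the robot, y along the wall, z up. Inside 145 (x) by 190 mm, floor 4 mm high, other walls 25 high. Notched wall 10 thick, 52 high; notches 26 wide, bottoms 28 mm above the table, at y = -60, 0, 60. A laid brush slopes 12 degrees, tip 105 mm from the wall.
- notch0 (a point): Middle of the bottom of the left-hand (world +y) notch of the tray, 28 mm above the table, free at the start.
- notch1 (a point): Middle of the bottom of the middle notch of the tray, 28 mm above the table, free at the start.
- notch2 (a point): Middle of the bottom of the right-hand (world -y) notch of the tray, 28 mm above the table, taken by the green-handled brush.
- green_brush: Round brush, 200 mm long, green handle (diameter 16, from 65 mm to the rounded end at 200 mm from the bristle tip), steel ferrule (diameter 26), domed brown bristles (diameter 24), 70 g. Origin on the axis 54 mm from the tip; own z runs from bristles to handle end. A bystander: it already lies in the right-hand notch of the tray, bristles on the tray floor.
- yellow_brush: Round brush, 200 mm long, yellow handle (diameter 16, from 65 mm to the rounded end at 200 mm from the bristle tip), steel ferrule (diameter 26), domed brown bristles (diameter 24), 70 g. Origin on the axis 54 mm from the tip; own z runs from bristles to handle end. A bystander: it stands in its pot like the red and blue ones and stays there.
- red_pot: White stoneware pot, open at the top, outer diameter 84, height 85, wall 4, floor 5 thick, 0.8 kg, standing loose on the table and holding the red-handled brush. Origin at the centre of its underside, z up. The three pots look alike and stand in a rough row, in any order.
- yellow_pot: White stoneware pot, open at the top, outer diameter 84, height 85, wall 4, floor 5 thick, 0.8 kg, standing loose on the table and holding the yellow-handled brush. Origin at the centre of its underside, z up. The three pots look alike and stand in a rough row, in any order.
- blue_pot: White stoneware pot, open at the top, outer diameter 84, height 85, wall 4, floor 5 thick, 0.8 kg, standing loose on the table and holding the blue-handled brush. Origin at the centre of its underside, z up. The three pots look alike and stand in a rough row, in any order.
- bottle_grey: Grey, white-capped paint bottle, loose, standing, diameter 54, height 147, 0.3 kg; origin at the centre of its underside. A bystander. It stands between the pots and the tray.
- bottle_orange: Orange paint bottle, loose, standing, diameter 54, height 177, 0.3 kg; origin at the centre of its underside. A bystander. It stands behind the pots or in front of them.
- bottle_purple: Purple paint bottle, loose, standing, diameter 54, height 177, 0.3 kg; origin at the centre of its underside. A bystander. It stands behind the pots or in front of them.
- bottle_teal: Teal paint bottle, loose, standing, diameter 54, height 177, 0.3 kg; origin at the centre of its underside. A bystander. It stands behind the pots or in front of them.
- tub: Small dark red open bowl, diameter 70, height 40, loose, beyond the pots; origin at the centre of its underside. A bystander.
Mind the look-alikes: they are no part of the job. Of the things that look like the red_brush, the larger one is meant. What is shaped like the blue_brush but turquoise is not meant.

How it is judged:
By the outcome, as a careful person would: the job done as asked, in the order asked, and still so for the second after the job is handed in, with the robot touching nothing.
It also fails if it takes over 64 s, if anything falls off the work surface, if the arm or the gripper's body presses on something with over 40 N, if the wrist force passes 120 N, or if a joint passes its speed limit or range.

## Working session

There is one attempt and no reset: what is moved stays moved. The work goes in short steps, Python scripts to look and compute and a tool call to move; the robot and the scene stay as the last step left them, time stands still between calls to the robot, and variables do not carry over. Pictures are saved under pics/ and viewed, about 8 in all and at most 12, crops included, and the job is handed in when it is done.

Besides the shell and the picture viewer there is one more tool, called by a JSON object that holds its "api" and its "payload", one argument or row to a line. step_arm: Moves the arm, as the interface text tells. Its arguments: {"type":"object","properties":{"moves":{"type":"array","items":{"type":"number","minimum":-1,"maximum":1}},"force":{"type":"number"}},"required":["moves"]}

```bash
mkdir -p pics
python3 - <<'E'
from rig import manip,get_image
import cv2
s=manip.get_state(); print({k:s[k] for k in('clock','position','ee_rot','width')})
for n in('scene','top'):
    d=get_image(n); cv2.imwrite(f'pics/{n}0.png',d['frame']); print(n,d['fx'],d['cx'],d['cy'],d['rvec'],d['tvec'])
E
```

```text
{'clock': 0.0, 'position': array([0.1624819 , 0.55103934, 0.24441727]), 'ee_rot': array([-2.35134864e-04,  1.42927494e-01,  9.89732722e-01, -9.02606649e-04]), 'width': 0.08559443968439397}
scene 486.70152300026564 313.19737001916945 204.83702267517015 [ 2.27827888  1.35940527 -0.39192742] [-0.18461568 -0.3424573   1.45507079]
top 425.0604962385699 317.2856045160504 194.94340992419689 [ 2.13950843 -2.18137677  0.12599341] [-0.0412789   0.51748784  1.36371961]
```

View pics/scene0.png

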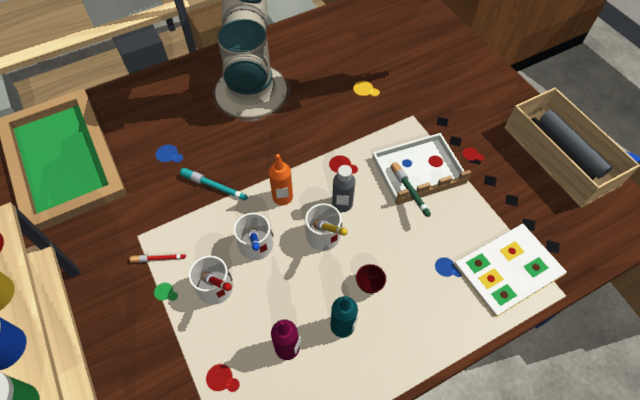

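View pics/top0.png

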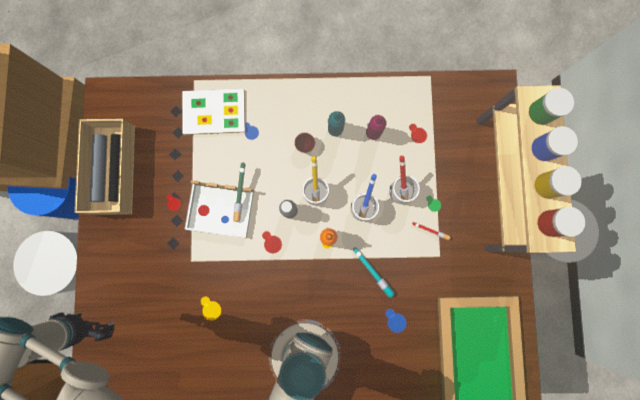

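Scene: red brush in pot at scene (220,282)/top (403,170). Blue brush at scene (255,240)/top (370,188). Yellow at (330,228)/(314,175), green already in the tray.

Look-alikes: the small red brush on the table at (157,258)/(430,230), and the turquoise brush at (212,184)/(373,270). I choose the two in the pots.

```bash
cat > h.py <<'E'
import cv2,numpy as np
from rig import manip,get_image
def cam(n):
    d=get_image(n);R=cv2.Rodrigues(np.array(d['rvec'],float))[0];t=np.array(d['tvec'],float).ravel()
    return dict(f=d['frame'],R=R,t=t,C=-R.T@t,k=(d['fx'],d['fy'],d['cx'],d['cy']))
def ray(c,p):
    fx,fy,cx,cy=c['k'];v=c['R'].T@np.array([(p[0]-cx)/fx,(p[1]-cy)/fy,1.]);return v/np.linalg.norm(v)
def plane(c,p,z):
    v=ray(c,p);return c['C']+v*(z-c['C'][2])/v[2]
def tri(a,p,b,q):
    u,v=ray(a,p),ray(b,q);s=np.linalg.lstsq(np.c_[u,-v],b['C']-a['C'],rcond=None)[0]
    A,B=a['C']+u*s[0],b['C']+v*s[1];return (A+B)/2,np.linalg.norm(A-B)
def proj(c,X):
    x=c['R']@X+c['t'];fx,fy,cx,cy=c['k'];return np.array([fx*x[0]/x[2]+cx,fy*x[1]/x[2]+cy])
H={'red':[(0,8),(172,180)],'blue':[(108,128)]}
def blob(c,col,box,smin=150,vmin=60):
    hsv=cv2.cvtColor(c['f'],cv2.COLOR_BGR2HSV);m=0
    for a,b in H[col]: m=m|cv2.inRange(hsv,(a,smin,vmin),(b,255,255))
    x0,y0,x1,y1=box;k=np.zeros_like(m);k[y0:y1,x0:x1]=m[y0:y1,x0:x1]
    n,l,s,_=cv2.connectedComponentsWithStats(k);i=1+np.argmax(s[1:,4])
    pts=np.argwhere(l==i)[:,::-1].astype(float);mu=pts.mean(0)
    d=np.linalg.svd(pts-mu,full_matrices=False)[2][0];q=(pts-mu)@d
    return mu,d,mu+d*q.min(),mu+d*q.max(),len(pts)
E
python3 - <<'E'
from h import *
S,T=cam('scene'),cam('top')
B={'red':((195,262,245,302),(390,150,415,192)),'blue':((240,220,275,262),(358,165,382,212))}
for col,(bs,bt) in B.items():
    a=blob(S,col,bs);b=blob(T,col,bt);print(col,'S',a[2],a[3],a[4],'T',b[2],b[3],b[4])
    n=[np.cross(ray(c,x[2]),ray(c,x[3])) for c,x in((S,a),(T,b))]
    d=np.cross(*n);d/=np.linalg.norm(d);d*=np.sign(d[2]);print(' axis',d,'tilt',np.degrees(np.arccos(d[2])),'az',np.arctan2(d[1],d[0]))
    for i in(2,3):
        for j in(2,3): print('  ',i,j,*tri(S,a[i],T,b[j]))
im=cv2.resize(S['f'][180:310,150:350],None,fx=3,fy=3,interpolation=2)
im2=cv2.resize(T['f'][145:245,175:450],None,fx=2.9,fy=2.9,interpolation=2)
w=800;im=cv2.copyMakeBorder(im,0,0,0,w-im.shape[1],0);im2=cv2.copyMakeBorder(im2,0,0,0,w-im2.shape[1],0)
im3=np.vstack([im[:310],im2]);print(im3.shape);cv2.imwrite('pics/c1.png',im3)
E
```

```text
red S [209.12372465 278.6864912 ] [221.05481207 283.39503396] 81 T [401.82745186 166.93877842] [403.31549042 187.05064555] 59
 axis [0.58517192 0.18271732 0.79005582] tilt 37.809271298536146 az 0.30265302692376733
   2 2 [ 0.57930517 -0.32190178  0.14935324] 0.027984529355527355
   2 3 [ 0.53235476 -0.33271001  0.05829904] 0.008259729223605346
   3 2 [ 0.58608554 -0.31533407  0.12674497] 0.005283498309456801
   3 3 [ 0.53934686 -0.32542331  0.0340539 ] 0.01708596063624196
blue S [252.85413598 243.13048138] [257.61363174 248.45108111] 42 T [373.50769231 174.86573427] [372.42307692 178.84265734] 11
 axis [ 0.49914289 -0.07912191  0.86289982] tilt 30.35624980903392 az -0.15720753240171953
   2 2 [ 0.55559243 -0.22272506  0.16982121] 0.007681572412064434
   2 3 [ 0.54651182 -0.22113685  0.15234501] 0.007108897880071797
   3 2 [ 0.56014883 -0.22116761  0.15062886] 0.0010684411460065695
   3 3 [ 0.55102203 -0.21952363  0.13252537] 0.0018233671590964843
(600, 800, 3)
```

View pics/c1.png

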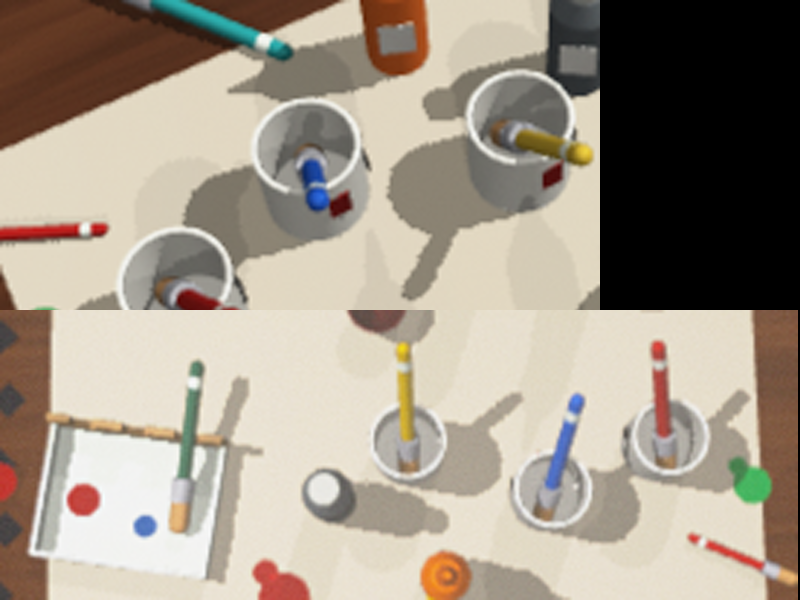

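Both chosen brushes confirmed: full size, standing in pots, with a white ring near the handle end that split the colour mask. Now the axes, using the known tilt, and the tray wall from the wood colour.

Run:
```python
from h import *
from scipy.optimize import brentq
S,T=cam('scene'),cam('top')
for n,e,l,es in(('red',(401.9,157.5),(404.2,189),(230,288)),('blue',(373.8,175.8),(364.9,205.5),(256.5,247))):
    E=plane(T,e,.166);nn=np.cross(ray(T,e),ray(T,l));t=np.radians(38)
    g=lambda a:np.array([np.sin(t)*np.cos(a),np.sin(t)*np.sin(a),np.cos(t)])
    a=brentq(lambda a:g(a)@nn,-.9,.9);d=g(a)
    print(n,'end',E,'az',a,'tri',*tri(S,es,T,e),'tip',E-.2*d,'G150',E-.05*d)
    print('  rim centre guess dist: scene reproj end',proj(S,E),'pt at 140',proj(S,E-.06*d))
hsv=cv2.cvtColor(T['f'],cv2.COLOR_BGR2HSV)[170:205,180:262]
m=cv2.inRange(hsv,(8,70,120),(25,255,255))
n,l,s,c=cv2.connectedComponentsWithStats(m)
for i in range(1,n):
    if s[i,4]>3: p=c[i]+[180,170];print(s[i],p,plane(T,p,.052))
for q in((175+30/2.9,145+245/2.9),(175+208/2.9,145+268/2.9)):print('front corner',plane(T,q,.025))
```

```text
red end [ 0.60831428 -0.30622403  0.166     ] az 0.3017179616465846 tri [ 0.61230612 -0.30776063  0.14929022] 0.003902382053286777 tip [ 0.49074419 -0.34281415  0.00839785] G150 [ 0.57892176 -0.31537156  0.12659946]
  rim centre guess dist: scene reproj end [227.59447957 282.93265588] pt at 140 [219.76480422 279.94014175]
blue end [ 0.55462912 -0.22036645  0.166     ] az -0.22139928203564796 tri [ 0.55694087 -0.22185346  0.1524328 ] 0.0007499799745088138 tip [ 0.43450234 -0.19332722  0.00839785] G150 [ 0.52459742 -0.21360664  0.12659946]
  rim centre guess dist: scene reproj end [255.78034154 242.91167155] pt at 140 [254.67413089 238.08648028]
[  0   0  19  35 321] [186.56386293 185.66978193] [0.55252843 0.37141382 0.052     ]
[ 20  13  37   7 111] [218.36036036 185.58558559] [0.55079092 0.26840876 0.052     ]
[63 18 10  4 33] [247.27272727 189.33333333] [0.53672106 0.17476895 0.052     ]
front corner [0.41214917 0.38134232 0.025     ]
front corner [0.38252233 0.18102225 0.025     ]
```

{"api": "step_arm", "payload": {
  "moves": [-0.315, -0.361, -0.05, 0.203, -1, -0.315, -0.361, -0.05, 0.203, -1, -0.315, -0.361, -0.05, 0.203, -1, -0.315, -0.361, -0.05, 0.203, -1, -0.315, -0.361, -0.05, 0.203, -1]
}}

```text
clock: 0.8
position: [0.2631, 0.3316, 0.2707]
ee_rot: [0.0, 0.448, 0.894, 0.0]
contact_force: [0.8, 0.7, 0.1]
width: 0.0857
```

{"api": "step_arm", "payload": {
  "moves": [-0.468, -0.102, -0.05, 0.203, -1, -0.468, -0.102, -0.05, 0.203, -1, -0.468, -0.102, -0.05, 0.203, -1, -0.468, -0.102, -0.05, 0.203, -1, -0.468, -0.102, -0.05, 0.203, -1]
}}

```text
clock: 1.3
position: [0.3635, 0.114, 0.2959]
ee_rot: [0.001, 0.706, 0.709, 0.001]
contact_force: [0.9, 0.3, -0.6]
width: 0.0857
```

{"api": "step_arm", "payload": {
  "moves": [-0.437, 0.197, -0.05, 0.203, -1, -0.437, 0.197, -0.05, 0.203, -1, -0.437, 0.197, -0.05, 0.203, -1, -0.437, 0.197, -0.05, 0.203, -1, -0.437, 0.197, -0.05, 0.203, -1]
}}

```text
clock: 1.8
position: [0.464, -0.1041, 0.3206]
ee_rot: [0.0, 0.892, 0.451, 0.0]
contact_force: [1.0, 1.0, -0.2]
width: 0.0856
```

{"api": "step_arm", "payload": {
  "moves": [-0.234, 0.418, -0.05, 0.203, -1, -0.234, 0.418, -0.05, 0.203, -1, -0.234, 0.418, -0.05, 0.203, -1, -0.234, 0.418, -0.05, 0.203, -1, -0.234, 0.418, -0.05, 0.203, -1]
}}

```text
clock: 2.3
position: [0.5641, -0.3217, 0.345]
ee_rot: [0.0, 0.989, 0.149, 0.0]
contact_force: [0.6, 0.6, 0.0]
width: 0.0856
```

```bash
cat >> h.py <<'E'
from scipy.spatial.transform import Rotation
def toolT():
    s=manip.get_state();w=s['ee_rot'];T=np.eye(4);T[:3,:3]=Rotation.from_quat([w[1],w[2],w[3],w[0]]).as_matrix();T[:3,3]=s['position'];return T
def wrist():
    T=toolT();d=get_image('wrist');M=T@np.array(d['T_tool_cam'],float);R=M[:3,:3].T
    return dict(f=d['frame'],R=R,t=-R@M[:3,3],C=M[:3,3],k=(d['fx'],d['fy'],d['cx'],d['cy']),Ttc=d['T_tool_cam'])
def totool(p,az=None):
    "print shift (fraction of full scale) bringing the grasp point to world p, and twist for tool-x azimuth az"
    T=toolT();x=T[:3,:3][:,0];print('shift',T[:3,:3].T@(np.array(p)+[0,0,-.005]-T[:3,3])/.5)
    if az is not None: print('twist',((np.arctan2(x[1],x[0])-az+np.pi)%(2*np.pi)-np.pi)/np.pi)
E
python3 - <<'E'
from h import *
c=wrist();print(c['k'],c['Ttc'],manip.get_state()['qpos']);cv2.imwrite('pics/w1.png',c['f'])
E
```

```text
(284.26777957475804, 284.26777957475804, 316.5858996375496, 201.5173869612725) [[-1.27210890e-03 -9.61870856e-01 -2.73501074e-01  6.95232130e-02]
 [ 9.99999105e-01 -1.11055597e-03 -7.45504715e-04 -2.98957270e-04]
 [ 4.13341008e-04 -2.73501778e-01  9.61871409e-01 -1.28044863e-01]
 [ 0.00000000e+00  0.00000000e+00  0.00000000e+00  1.00000000e+00]] [-0.62911589  0.36518165  1.13539562 -0.00383752  1.63516873  0.64496035]
```

View pics/w1.png

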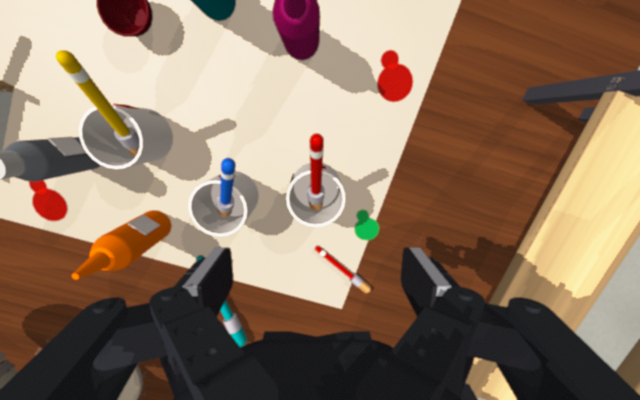

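Wrist view: red brush from its end (317,137) to the ferrule (316,195), vertical in the image through cx, so the azimuth is right. Blue brush is at (228,162)-(226,205). Now fixing height by triangulation.

Run:
```python
from h import *
S,T,W=cam('scene'),cam('top'),wrist()
for n,e,l,es,ew,lw in(('red',(401.9,157.5),(404.2,189),(230,287),(316.8,137),(316,192)),('blue',(373.8,175.8),(364.9,205.5),(256.5,247),(228,161),(226,203))):
    print(n,'WT',*tri(W,ew,T,e),'WS',*tri(W,ew,S,es),'W.166',plane(W,ew,.166),'W.155',plane(W,ew,.155),'T.155',plane(T,e,.155))
    d=np.cross(np.cross(ray(W,ew),ray(W,lw)),np.cross(ray(T,e),ray(T,l)));d/=np.linalg.norm(d);print('  axis WT',d)
    from scipy.optimize import brentq
    t=np.radians(38);g=lambda a:np.array([np.sin(t)*np.cos(a),np.sin(t)*np.sin(a),np.cos(t)])
    nn=np.cross(ray(W,ew),ray(W,lw));f=lambda a:g(a)@nn
    try: print('  az W',brentq(f,-1,1))
    except Exception as ex: print(ex)
# rim centres
for n,w in(('redrim',(316,198)),('bluerim',(217.5,207.5))):print(n,plane(W,w,.085))
for n,w in(('redrimT',(175+669/2.9,145+127/2.9)),('bluerimT',(175+552/2.9,145+181/2.9))):print(n,plane(T,w,.085))
```

```text
red WT [ 0.61226967 -0.30719194  0.15274524] 0.004284069054667768 WS [ 0.61368348 -0.30531709  0.15521427] 0.0002254818704976215 W.166 [ 0.61424283 -0.30526417  0.166     ] W.155 [ 0.61366244 -0.30543272  0.155     ] T.155 [ 0.61055962 -0.30847324  0.155     ]
  axis WT [-0.61297951 -0.17976218 -0.76937746]
  az W 0.2852498793342612
blue WT [ 0.5579594  -0.22029921  0.15517938] 0.004415601477582423 WS [ 0.56188147 -0.22179026  0.16327502] 0.002074196223578303 W.166 [ 0.56195125 -0.22154418  0.166     ] W.155 [ 0.55948855 -0.21869913  0.155     ] T.155 [ 0.55640158 -0.22185941  0.155     ]
  axis WT [-0.59673199  0.1336329  -0.79123522]
  az W -0.2159017185111134
redrim [ 0.52943275 -0.33026783  0.085     ]
bluerim [ 0.47451909 -0.20045733  0.085     ]
redrimT [ 0.52424368 -0.3304598   0.085     ]
bluerimT [ 0.46780441 -0.20133678  0.085     ]
```

Run:
```python
from h import *
totool((.583,-.314,.126),.295)
T=cam('top');print('purple',plane(T,(376,124),.17),'teal',plane(T,(336,118),.17),'grey',plane(T,(288,208),.14),'orange',plane(T,(328,236),.17))
```

```text
shift [0.04129807 0.00207816 0.44623162]
twist 0.0025227186946413863
purple [ 0.71146603 -0.23192668  0.17      ] teal [ 0.73241373 -0.11212588  0.17      ] grey [0.4658263  0.03761425 0.14      ] orange [ 0.37901283 -0.08016638  0.17      ]
```

{"api": "step_arm", "payload": {
  "moves": [0.041, 0.002, 0.09, 0.0025, -0.3, 0.041, 0.002, 0.18, 0.0025, -0.3, 0.041, 0.002, 0.26, 0.0025, -0.3, 0.041, 0.002, 0.32, 0.0025, -0.3, 0.041, 0.002, 0.34, 0.0025, -0.3],
  "force": 60
}}

```text
clock: 3.05
position: [0.5809, -0.3106, 0.1722]
ee_rot: [-0.003, 0.989, 0.148, -0.002]
contact_force: [-1.0, 0.6, -0.9]
width: 0.0555
```

Run:
```python
from h import *
c=wrist();cv2.imwrite('pics/w2.png',c['f']);totool((.583,-.314,.126),.295);print(manip.get_state()['width'])
b=blob(c,'red',(280,60,360,330));print(b)
```

```text
shift [0.00186691 0.00705478 0.10271876]
twist 0.0008176264573412865
0.05556468743843033
(array([326.46029777, 202.95781638]), array([-0.05727237,  0.99835859]), array([327.44152855, 185.85322937]), array([325.47450346, 220.14195367]), 806)
```

View pics/w2.png

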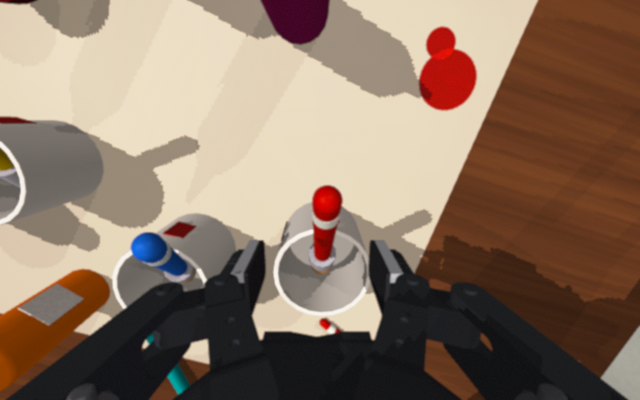

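Wrist view: red handle end at (327,193) between the open fingers, about 4 mm to +tool y, which agrees with the planned shift.

{"api": "step_arm", "payload": {
  "moves": [0.002, 0.008, 0.06, 0.001, -0.3, 0.002, 0.008, 0.1, 0.001, -0.3, 0.002, 0.008, 0.102, 0.001, 0.3, 0.002, 0.008, 0.102, 0.001, 1, 0.002, 0.008, 0.102, 0.001, 1],
  "force": 60
}}

```text
clock: 3.6
position: [0.5865, -0.3173, 0.1268]
ee_rot: [0.001, 0.989, 0.146, 0.002]
contact_force: [-0.6, 2.9, 2.1]
width: 0.0139
```

{"api": "step_arm", "payload": {
  "moves": [0, 0, 0, 0, 1, 0, 0, 0, 0, 1, 0, 0, 0, 0, 1]
}}

```text
clock: 3.9
position: [0.5867, -0.3171, 0.1267]
ee_rot: [0.001, 0.989, 0.146, 0.002]
contact_force: [-0.0, 2.5, 6.2]
width: 0.0141
```

{"api": "step_arm", "payload": {
  "moves": [0, 0, -0.03, 0, 1, 0.01, 0, -0.08, 0, 1, 0.04, 0, -0.15, 0, 1, 0.07, 0, -0.23, 0, 1, 0.08, 0, -0.32, 0, 1]
}}

```text
clock: 4.4
position: [0.6243, -0.3054, 0.2851]
ee_rot: [-0.0, 0.989, 0.146, -0.0]
contact_force: [-0.2, -1.3, -1.2]
width: 0.0143
```

{"api": "step_arm", "payload": {
  "moves": [0, 0, -0.08, 0, 1, 0, 0, -0.11, 0, 1, 0, 0, -0.11, 0, 1]
}}

```text
clock: 4.7
position: [0.6246, -0.3066, 0.3434]
ee_rot: [0.003, 0.989, 0.146, 0.003]
contact_force: [0.3, 0.7, -1.0]
width: 0.0145
```

Run:
```python
from h import *
S,c=cam('scene'),wrist();im=np.vstack([cv2.resize(S['f'][100:300,130:480],(700,400)),np.zeros((1,700,3),np.uint8)]);cv2.imwrite('pics/s3.png',im);cv2.imwrite('pics/w3.png',c['f'])
print(manip.get_state()['position'],manip.get_state()['width'])
T=cam('top')
for b in((180,150,260,200),):
    f=T['f'];cv2.imwrite('pics/t3.png',cv2.resize(f[165:250,175:275],None,fx=6,fy=6,interpolation=2))
```

```text
[ 0.62329979 -0.30580289  0.33872564] 0.014326187163809689
```

View pics/s3.png

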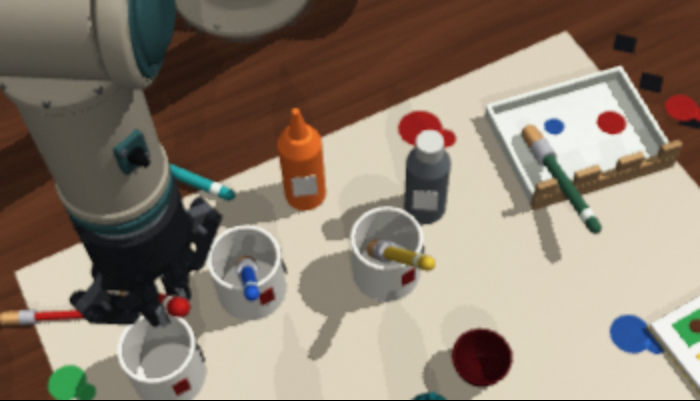

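Scene crop: the red brush is held clear of its pot at (160,350), which is still upright. Now the tray.

View pics/t3.png

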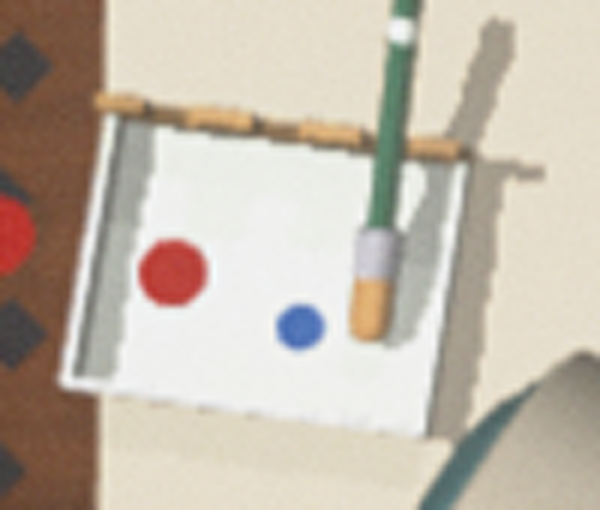

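Tray crop: wall posts' tops are at (122,103), (220,119), (331,133) and (437,150), with free notches at (166,111) and (277,126). Green is in the right notch, bristle tip at (368,335).

Run:
```python
from h import *
T=cam('top');P=lambda x,y,z:plane(T,(175+(x+.5)/6-.5,165+(y+.5)/6-.5),z)
p=[P(97,101,.052),P(220,119,.052),P(331,133,.052),P(468,151,.052)]
for q in p:print(q)
d=(p[0]-p[3]);print('len',np.linalg.norm(d),'spacing',np.linalg.norm(p[1]-p[2]))
m=(p[1]+p[2])/2;d[2]=0;d/=np.linalg.norm(d);f=np.array([d[1],-d[0],0]);print('along',d,'far dir az',np.arctan2(f[1],f[0]))
for k in(1,0,-1):print('notch at wall middle y=',60*k,m+d*.06*k)
print('green neck over notch2',P(388,146,.045),'green tip',P(368,332,.016))
totool((.5,.3,.34))
```

```text
[0.56619214 0.35806785 0.052     ]
[0.55506526 0.29147924 0.052     ]
[0.54626368 0.23149925 0.052     ]
[0.53502648 0.1575919  0.052     ]
len 0.20288397489806095 spacing 0.06062233067127782
along [0.15361317 0.98813106 0.        ] far dir az -0.15422381636100613
notch at wall middle y= 60 [0.55988126 0.3207771  0.052     ]
notch at wall middle y= 0 [0.55066447 0.26148924 0.052     ]
notch at wall middle y= -60 [0.54144768 0.20220138 0.052     ]
green neck over notch2 [0.53953863 0.20201821 0.045     ] green tip [0.44073505 0.21811824 0.016     ]
shift [ 0.11409828 -1.2303889   0.00718789]
```

Run:
```python
from h import *
totool((.545,.323,.35),-.154)
c=wrist();b=blob(c,'red',(250,60,400,330));print(b[2],b[3],b[4]);cv2.imwrite('pics/w4.png',c['f'])
```

```text
shift [ 0.21349214 -1.24851348 -0.01302006]
twist 0.14220594956824115
[317.81610764 220.89978492] [316.73369829 266.08943177] 1499
```

{"api": "step_arm", "payload": {
  "moves": [0.01, -0.05, -0.013, 0, 1, 0.025, -0.13, -0.013, 0, 1, 0.04, -0.22, -0.013, 0, 1, 0.055, -0.31, -0.013, 0, 1, 0.07, -0.4, -0.013, 0, 1]
}}

```text
clock: 5.45
position: [0.5983, -0.1016, 0.345]
ee_rot: [-0.001, 0.989, 0.146, -0.001]
contact_force: [0.1, 0.4, -0.2]
width: 0.0141
```

{"api": "step_arm", "payload": {
  "moves": [0.015, -0.09, 0, 0, 1, 0.03, -0.18, 0, 0, 1, 0.045, -0.27, 0, 0, 1, 0.06, -0.36, 0, 0, 1, 0.075, -0.45, 0, 0, 1]
}}

```text
clock: 5.95
position: [0.5688, 0.1246, 0.3453]
ee_rot: [-0.0, 0.989, 0.146, -0.001]
contact_force: [0.9, 1.0, -0.8]
width: 0.0142
```

{"api": "step_arm", "payload": {
  "moves": [0.015, -0.09, 0, 0.03, 1, 0.03, -0.18, 0, 0.06, 1, 0.045, -0.27, 0, 0.09, 1, 0.06, -0.35, 0, 0.12, 1, 0.068, -0.399, 0, 0.142, 1]
}}

```text
clock: 6.45
position: [0.5433, 0.3265, 0.3449]
ee_rot: [-0.0, 0.997, -0.077, -0.001]
contact_force: [0.5, -0.7, -0.3]
width: 0.0143
```

Run:
```python
from h import *
c=wrist();cv2.imwrite('pics/w5.png',c['f']);totool((.545,.323,.20),-.154);s=manip.get_state();print(s['position'],s['width'],s['clock'])
for q in((.560,.321,.052),(.551,.2615,.052)):print(proj(c,np.array(q)))
```

```text
shift [0.00761972 0.0138953  0.29906496]
twist 0.00047954636028415485
[0.54272853 0.32976399 0.34457218] 0.01428460755886164 6.5
[319.05072918 156.87751182]
[359.8997278  156.69769422]
```

View pics/w5.png

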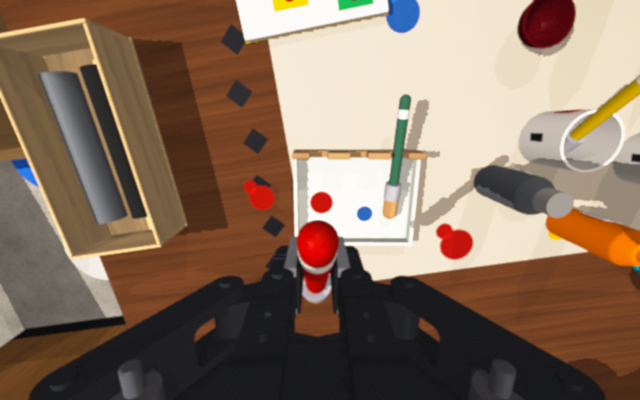

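Wrist view: the tray posts give notch0 at (320.5,155), notch1 at (360,155) and notch2 (green) at (400,155). The predictions were 319 and 360, so they agree. The red brush still leans correctly in the grip.

{"api": "step_arm", "payload": {
  "moves": [0.008, 0.012, 0.07, 0, 1, 0.008, 0.012, 0.15, 0, 1, 0.008, 0.012, 0.22, 0, 1, 0.008, 0.012, 0.28, 0, 1, 0.008, 0.012, 0.3, 0, 1]
}}

```text
clock: 7.0
position: [0.5453, 0.3155, 0.1916]
ee_rot: [0.002, 0.997, -0.076, -0.004]
contact_force: [0.1, -0.4, 0.5]
width: 0.014
```

{"api": "step_arm", "payload": {
  "moves": [0, 0, 0.03, 0, 1, 0, 0, 0.06, 0, 1, 0, 0, 0.08, 0, 1, 0, 0, 0.1, 0, 1, 0, 0, 0.1, 0, 1]
}}

```text
clock: 7.5
position: [0.5477, 0.3162, 0.1448]
ee_rot: [0.0, 0.997, -0.077, -0.001]
contact_force: [-0.1, -0.1, -0.6]
width: 0.0141
```

Run:
```python
from h import *
for i in range(3):
    print(manip.get_state()['position']); c=wrist()
cv2.imwrite('pics/w6.png',c['f'])
for q in((.560,.321,.052),(.551,.2615,.052)):print(proj(c,np.array(q)))
```

```text
[0.54765985 0.31617693 0.14480842]
[0.54815386 0.3163943  0.1456563 ]
[0.54858567 0.31653598 0.14624734]
[309.63701072 196.2603417 ]
[384.07540237 195.96534888]
```

View pics/w6.png

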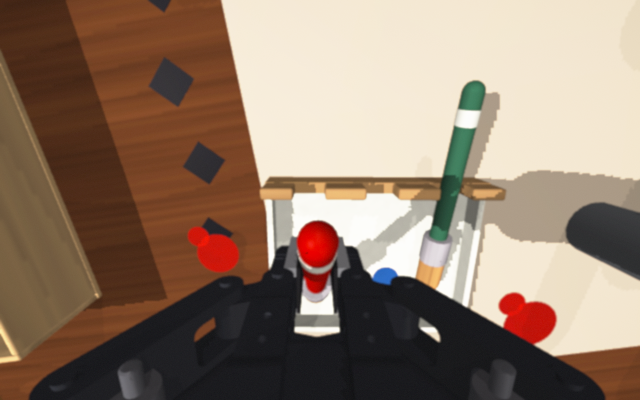

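Wrist view: notch0 centre is at column 310 and the brush at 316.6, so I need -5 mm along tool y. The wall is about 3 mm farther out than predicted.

{"api": "step_arm", "payload": {
  "moves": [0.006, -0.0105, 0.01, 0, 1, 0.006, -0.0105, 0.01, 0, 1, 0.006, -0.0105, 0.02, 0, 1, 0.006, -0.0105, 0.03, 0, 1, 0.006, -0.0105, 0.03, 0, 1],
  "force": 40
}}

```text
clock: 8.15
position: [0.5514, 0.3208, 0.1297]
ee_rot: [0.0, 0.997, -0.077, -0.001]
contact_force: [-0.1, -0.1, -0.7]
width: 0.0145
```

{"api": "step_arm", "payload": {
  "moves": [0, 0, 0.006, 0, 1, 0.01, 0, 0.015, 0, 1, 0.02, 0, 0.024, 0, 1, 0.03, 0, 0.033, 0, 1, 0.04, 0, 0.043, 0, 1],
  "force": 20
}}

```text
clock: 8.65
position: [0.574, 0.3183, 0.1101]
ee_rot: [-0.001, 0.997, -0.077, 0.002]
contact_force: [1.9, -0.8, 6.3]
width: 0.0144
```

Run:
```python
from h import *
s=manip.get_state();print(s['position'],s['contact_force'],s['width'])
c=wrist();S=cam('scene');im=np.hstack([cv2.resize(c['f'][120:330,210:460],(476,400)),cv2.resize(S['f'][110:240,350:455],(323,400))]);cv2.imwrite('pics/w7.png',im)
```

```text
[0.57396889 0.31828218 0.11013722] [ 1.90752802 -0.767304    6.33720883] 0.01443255249058857
```

View pics/w7.png

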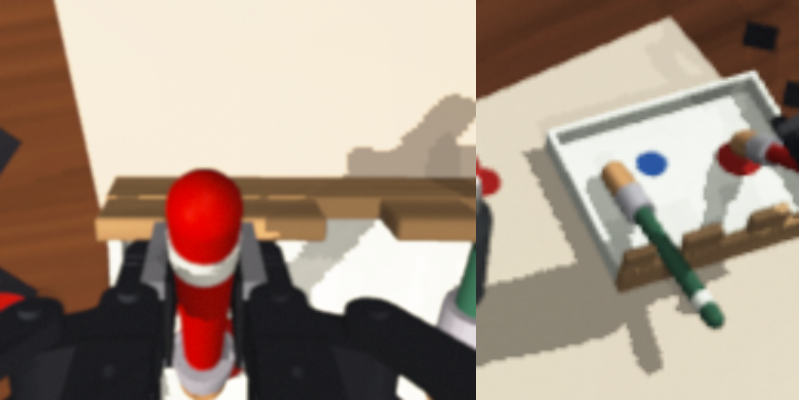

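The view shows the bristles on the tray floor and the handle pivoting down, with the end over notch0. The push is 6 N. Continuing the arc.

{"api": "step_arm", "payload": {
  "moves": [0.017, 0, 0.021, 0, 1, 0.025, 0, 0.032, 0, 1, 0.032, 0, 0.043, 0, 1, 0.039, 0, 0.055, 0, 1, 0.046, 0, 0.067, 0, 1],
  "force": 20
}}

```text
clock: 9.25
position: [0.5966, 0.3145, 0.0763]
ee_rot: [-0.0, 0.997, -0.077, 0.002]
contact_force: [3.3, 0.2, 5.4]
width: 0.0139
```

```bash
cat >> h.py <<'E'
def brush(col,c=None):
    "handle mask in the wrist view: centre line columns at several rows"
    c=c or wrist();hsv=cv2.cvtColor(c['f'],cv2.COLOR_BGR2HSV);m=0
    for a,b in H[col]: m=m|cv2.inRange(hsv,(a,150,60),(b,255,255))
    n,l,s,ce=cv2.connectedComponentsWithStats(m[:, 250:390])
    for i in range(1,n):
        if s[i,4]>60: print(col,'box x%d y%d w%d h%d'%(s[i,0]+250,*s[i,1:4]),ce[i]+[250,0])
    return c
def posts(c,rows):
    for r in rows:
        h=cv2.cvtColor(c['f'],cv2.COLOR_BGR2HSV)[r];w=(h[:,0]>=8)&(h[:,0]<=22)&(h[:,1]>80)&(h[:,2]>90)
        e=np.flatnonzero(np.diff(w.astype(int)));print('row',r,e[(e>200)&(e<540)])
E
python3 - <<'E'
from h import *
s=manip.get_state();print(s['position'],s['contact_force'])
c=brush('red');posts(c,range(190,260,12));cv2.imwrite('pics/w8.png',c['f'])
# predicted wrist pixel of handle end for tilt theta
T=toolT()
for th in(52,42,37,32,27,22,17):
    t=np.radians(th);p=T@np.array([.045*np.cos(t),0,-.005-.045*np.sin(t),1]);print(th,proj(c,p[:3]))
E
```

```text
[0.59663871 0.31447011 0.07634146] [3.32012153 0.16925525 5.40260456]
red box x299 y194 w36 h51 [316.52097683 219.04758923]
red box x301 y259 w32 h79 [316.50615385 296.71692308]
row 190 [236]
row 202 [239 299 300 332 333]
row 214 [241 335 336]
row 226 [244 297 298 334 335]
row 238 [206 247]
row 250 [250]
52 [318.62883557 247.97671006]
42 [318.56215795 226.59712388]
37 [318.52450655 217.12567269]
32 [318.48497627 208.59922159]
27 [318.44427617 201.07695707]
22 [318.40305824 194.58858796]
17 [318.36190341 189.13810384]
```

{"api": "step_arm", "payload": {
  "moves": [0.006, 0.0, 0.012, 0, 1, 0.011, 0, 0.024, 0, 1, 0.016, 0, 0.036, 0, 1, 0.02, 0, 0.048, 0, 1, 0.023, 0, 0.058, 0, 1]
}}

```text
clock: 9.8
position: [0.6057, 0.3127, 0.0459]
ee_rot: [0.0, 0.997, -0.077, -0.001]
contact_force: [1.1, -1.0, 2.9]
width: 0.014
```

Run:
```python
from h import *
s=manip.get_state();print(s['position'],s['contact_force'])
c=brush('red')
T=toolT()
for th in(32,27,22,17,12):
    t=np.radians(th);p=T@np.array([.037*np.cos(t),0,-.005-.037*np.sin(t),1]);q=proj(c,p[:3]);z=(c['R']@p[:3]+c['t'])[2];print(th,'centre',q,'top',q[1]-284*.008/z)
```

```text
[0.60573133 0.31266971 0.0459036 ] [ 1.0921167  -0.95465052  2.88950414]
red box x299 y186 w35 h50 [316.45550428 211.07382993]
red box x301 y256 w32 h82 [316.50239443 295.96604266]
32 centre [318.15584347 222.59972788] top 202.0975304201167
27 centre [318.12804589 216.4067242 ] top 196.31595884364552
22 centre [318.09982651 210.950668  ] top 191.28777479790176
17 centre [318.07154979 206.25102215] top 187.02628949553963
12 centre [318.04354142 202.31202341] top 183.53008026429686
```

{"api": "step_arm", "payload": {
  "moves": [0.001, 0, 0.006, 0, 1, 0.002, 0, 0.012, 0, 1, 0.002, 0, 0.016, 0, 1]
}}

```text
clock: 10.15
position: [0.6073, 0.3126, 0.0397]
ee_rot: [0.0, 0.997, -0.076, 0.001]
contact_force: [1.1, -1.8, 9.1]
width: 0.0142
```

{"api": "step_arm", "payload": {
  "moves": [0, 0, -0.004, 0, 0.65, 0, 0, -0.004, 0, 0.5, 0, 0, -0.004, 0, 0.3, 0, 0, -0.004, 0, 0.3, 0, 0, -0.004, 0, 0.3]
}}

```text
clock: 10.65
position: [0.6066, 0.3126, 0.0404]
ee_rot: [0.0, 0.997, -0.076, -0.0]
contact_force: [-0.5, -0.2, 0.2]
width: 0.0299
```

{"api": "step_arm", "payload": {
  "moves": [0, 0, -0.03, 0, 0.3, 0, 0, -0.08, 0, 0.3, 0, 0, -0.17, 0, 0.3, 0, 0, -0.26, 0, 0.3, 0, 0, -0.36, 0, 0.3]
}}

```text
clock: 11.15
position: [0.6064, 0.3124, 0.223]
ee_rot: [0.0, 0.997, -0.077, -0.0]
contact_force: [1.0, 0.3, -0.3]
width: 0.0296
```

{"api": "step_arm", "payload": {
  "moves": [0, 0, -0.09, 0, 0, 0, 0, -0.18, 0, 0, 0, 0, -0.26, 0, 0, 0, 0, -0.26, 0, 0]
}}

```text
clock: 11.55
position: [0.6086, 0.3134, 0.36]
ee_rot: [-0.003, 0.997, -0.077, 0.007]
contact_force: [-0.5, 0.4, -0.4]
width: 0.0428
```

Run:
```python
from h import *
s=manip.get_state();print(s['position'],s['contact_force'],s['width'],s['clock'],s['qpos'])
c=wrist();cv2.imwrite('pics/w9.png',c['f']);T=cam('top');S=cam('scene')
im=np.hstack([cv2.resize(c['f'][40:360,180:500],(400,400)),cv2.resize(S['f'][110:240,350:480],(400,400))]);cv2.imwrite('pics/c9.png',im)
brush('red',c)
```

```text
[0.60863999 0.31336269 0.35995995] [-0.45456636  0.44486244 -0.36817894] 0.04283984359318546 11.55 [3.73845740e-01 4.08977737e-01 1.02910352e+00 1.27577701e-04
 1.68856832e+00 2.09789130e+00]
red box x342 y15 w10 h11 [346.2125  19.9   ]
red box x287 y49 w9 h10 [290.79166667  53.69444444]
red box x315 y145 w9 h13 [318.68686869 151.4040404 ]
red box x314 y167 w10 h57 [318.49250535 194.66809422]
red box x250 y217 w28 h27 [262.00416667 229.69791667]
```

View pics/c9.png

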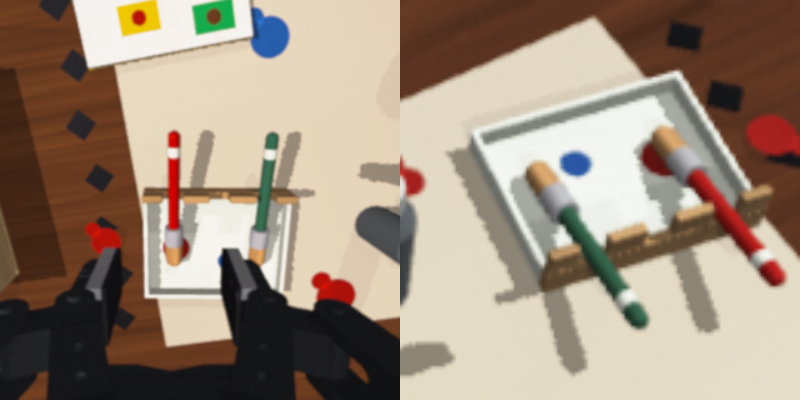

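Red lies properly in notch0: bristles on the floor, end out on the far side, green undisturbed. Now blue.

Run:
```python
from h import *
totool((.531,-.2135,.36),-.218)
```

```text
shift [ 0.01128995  1.0627195  -0.00786638]
twist 0.02061864995794046
```

{"api": "step_arm", "payload": {
  "moves": [0.002, 0.09, 0, 0, -0.3, 0.004, 0.18, 0, 0, -0.3, 0.006, 0.27, 0, 0, -0.3, 0.008, 0.36, 0, 0, -0.3, 0.01, 0.45, 0, 0, -0.3],
  "force": 60
}}

```text
clock: 12.2
position: [0.5761, 0.0879, 0.3487]
ee_rot: [0.0, 0.997, -0.076, -0.002]
contact_force: [0.1, -0.3, -0.5]
width: 0.0554
```

{"api": "step_arm", "payload": {
  "moves": [0, 0.09, 0, 0, -0.3, 0, 0.18, 0, 0, -0.3, 0, 0.27, 0, 0, -0.3, 0, 0.36, 0, 0, -0.3, 0, 0.45, 0, 0, -0.3]
}}

```text
clock: 12.7
position: [0.5417, -0.1342, 0.3489]
ee_rot: [-0.001, 0.997, -0.077, -0.002]
contact_force: [0.8, -0.1, 0.1]
width: 0.0556
```

{"api": "step_arm", "payload": {
  "moves": [0.001, 0.08, 0.03, 0.01, -0.3, 0.001, 0.14, 0.1, 0.0206, -0.3, 0.001, 0.163, 0.18, 0.0206, -0.3, 0.001, 0.163, 0.2, 0.0206, -0.3, 0.001, 0.163, 0.2, 0.0206, -0.3]
}}

```text
clock: 13.2
position: [0.5297, -0.2123, 0.2481]
ee_rot: [-0.002, 0.994, -0.109, -0.003]
contact_force: [-0.6, 0.4, -0.0]
width: 0.0558
```

Run:
```python
from h import *
c=wrist();print(manip.get_state()['position']);totool((.531,-.2135,.126),-.218)
hsv=cv2.cvtColor(c['f'],cv2.COLOR_BGR2HSV);m=cv2.inRange(hsv,(105,130,60),(128,255,255))
n,l,s,ce=cv2.connectedComponentsWithStats(m)
for i in range(1,n):
    if s[i,4]>40:print(s[i],ce[i])
for z in(0,):
    E=np.array([.5608,-.2203,.162]);d=np.array([.6157*np.cos(.218),-.6157*np.sin(.218),.788]);print([proj(c,E-d*k) for k in(.008,.03,.1)])
cv2.imwrite('pics/w10.png',c['f'])
```

```text
[ 0.53110316 -0.2125315   0.25028717]
shift [0.00072877 0.00229555 0.25857046]
twist 0.00013228352878098714
[311 166  18  24 357] [319.69187675 177.90756303]
[311 195  17  36 440] [318.65909091 211.98409091]
[ 17 288  14  13 111] [ 22.71171171 294.52252252]
[array([318.86464192, 175.73861973]), array([318.76965522, 187.40973565]), array([318.55108864, 214.26524075])]
```

Blue handle's measured pixels (319.7,178) and (318.7,212) match the prediction within about 2 px. Descending.

{"api": "step_arm", "payload": {
  "moves": [0.001, 0.0035, 0.08, 0, -0.3, 0.001, 0.0035, 0.16, 0, -0.3, 0.001, 0.0035, 0.22, 0, -0.3, 0.001, 0.0035, 0.25, 0, -0.3, 0.001, 0.0035, 0.255, 0, -0.3]
}}

```text
clock: 13.75
position: [0.5319, -0.214, 0.1232]
ee_rot: [-0.0, 0.994, -0.108, -0.0]
contact_force: [-0.4, 0.2, 0.4]
width: 0.0556
```

{"api": "step_arm", "payload": {
  "moves": [0, 0, 0, 0, 0.3, 0, 0, 0, 0, 1, 0, 0, 0, 0, 1, 0, 0, 0, 0, 1, 0, 0, 0, 0, 1]
}}

```text
clock: 14.25
position: [0.533, -0.2157, 0.1249]
ee_rot: [0.0, 0.994, -0.109, 0.002]
contact_force: [2.5, 0.9, 6.1]
width: 0.0139
```

{"api": "step_arm", "payload": {
  "moves": [0, 0, -0.03, 0, 1, 0.01, 0, -0.08, 0, 1, 0.04, 0, -0.15, 0, 1, 0.07, 0, -0.23, 0, 1, 0.08, 0, -0.32, 0, 1]
}}

```text
clock: 14.75
position: [0.5705, -0.2241, 0.2833]
ee_rot: [-0.0, 0.994, -0.109, -0.001]
contact_force: [0.0, -0.5, -0.4]
width: 0.0144
```

{"api": "step_arm", "payload": {
  "moves": [0, 0, -0.08, 0, 1, 0, 0, -0.13, 0, 1, 0, 0, -0.13, 0, 1]
}}

```text
clock: 15.05
position: [0.5715, -0.2248, 0.3525]
ee_rot: [0.002, 0.994, -0.109, 0.003]
contact_force: [-0.2, -0.5, -0.9]
width: 0.0144
```

Run:
```python
from h import *
s=manip.get_state();print(s['position'],s['width']);totool((.5395,.2633,.35),-.154)
c=brush('blue')
T=toolT()
for th in(62,52,42):
    t=np.radians(th);p=T@np.array([.037*np.cos(t),0,-.005-.037*np.sin(t),1]);q=proj(c,p[:3]);z=(c['R']@p[:3]+c['t'])[2];print(th,'centre',q,'top',q[1]-284*.008/z)
```

```text
[ 0.57148641 -0.22480889  0.35246861] 0.014399672955255178
shift [-0.27379543 -0.93927615  0.01063885]
twist -0.02040618205612729
blue box x296 y227 w42 h46 [319.83293556 246.82458234]
blue box x303 y275 w29 h21 [316.33212996 285.16606498]
62 centre [316.99737134 270.36296076] top 248.5680990583542
52 centre [316.96376518 252.6338706 ] top 231.23447633216432
42 centre [316.92842303 236.32756702] top 215.50974480804499
```

{"api": "step_arm", "payload": {
  "moves": [-0.015, -0.05, 0, 0, 1, -0.04, -0.13, 0, 0, 1, -0.065, -0.22, 0, 0, 1, -0.09, -0.31, 0, 0, 1, -0.115, -0.395, 0, 0, 1]
}}

```text
clock: 15.6
position: [0.5554, -0.0169, 0.3455]
ee_rot: [-0.0, 0.994, -0.109, -0.003]
contact_force: [0.3, 0.2, -1.9]
width: 0.014
```

{"api": "step_arm", "payload": {
  "moves": [-0.025, -0.085, 0, 0, 1, -0.05, -0.17, 0, 0, 1, -0.075, -0.255, 0, 0, 1, -0.1, -0.34, 0, 0, 1, -0.12, -0.41, 0, 0, 1]
}}

```text
clock: 16.1
position: [0.5411, 0.1963, 0.3455]
ee_rot: [0.001, 0.994, -0.108, -0.002]
contact_force: [0.5, -0.1, -0.2]
width: 0.0146
```

{"api": "step_arm", "payload": {
  "moves": [-0.02, -0.07, 0.01, -0.01, 1, -0.037, -0.12, 0.02, -0.0204, 1, -0.039, -0.134, 0.02, -0.0204, 1, -0.039, -0.134, 0.02, -0.0204, 1]
}}

```text
clock: 16.5
position: [0.5374, 0.2644, 0.3359]
ee_rot: [0.001, 0.997, -0.076, -0.002]
contact_force: [1.1, 0.1, -1.2]
width: 0.0144
```

Run:
```python
from h import *
c=wrist();s=manip.get_state();print(s['position'],s['width']);totool((.5395,.2633,.20),-.154)
print(proj(c,np.array((.5635,.3205,.052))),proj(c,np.array((.5535,.261,.052))),proj(c,np.array((.5445,.2015,.052))))
posts(c,range(140,172,3));brush('blue',c);cv2.imwrite('pics/w11.png',c['f'])
```

```text
[0.53777461 0.26341078 0.33666118] 0.014086157201570793
shift [ 0.00410606 -0.00104125  0.2833118 ]
twist 5.3667973511936e-05
[275.29190743 157.54146546] [317.10922163 158.05949695] [358.78186681 157.89055337]
row 140 [204 225 244 280 281 529 530 539]
row 143 [203 226 245 280 281]
row 146 [202 224 246]
row 149 [207 222 246]
row 152 [211 220 247 255 268 269 270 294 305]
row 155 [215 218 271 281 351 361 383]
row 158 [271 282 351 361 385 521 525]
row 161 [265 285 306 326 347 366 384]
row 164 [250]
row 167 [250]
row 170 [251]
blue box x344 y0 w33 h33 [358.46323529  14.65196078]
blue box x322 y211 w13 h13 [327.85135135 216.32432432]
blue box x296 y228 w42 h46 [320.16688396 247.10821382]
blue box x303 y275 w29 h21 [316.67028986 285.13768116]
```

Post edges at row 161 put notch1 at column 316, with the brush at 316.6. Lowering.

{"api": "step_arm", "payload": {
  "moves": [0.004, -0.001, 0.07, 0, 1, 0.004, -0.001, 0.15, 0, 1, 0.004, -0.001, 0.22, 0, 1, 0.004, -0.001, 0.27, 0, 1, 0.004, -0.001, 0.283, 0, 1]
}}

```text
clock: 17.05
position: [0.5385, 0.2616, 0.1934]
ee_rot: [0.002, 0.997, -0.078, -0.003]
contact_force: [-0.5, -0.0, 0.4]
width: 0.0143
```

{"api": "step_arm", "payload": {
  "moves": [0, 0, 0.03, 0, 1, 0, 0, 0.06, 0, 1, 0, 0, 0.08, 0, 1, 0, 0, 0.1, 0, 1, 0, 0, 0.1, 0, 1]
}}

```text
clock: 17.55
position: [0.5399, 0.2637, 0.146]
ee_rot: [0.0, 0.997, -0.077, -0.001]
contact_force: [-0.2, 0.2, -1.2]
width: 0.0142
```

Run:
```python
from h import *
c=wrist();s=manip.get_state();print(s['position'],s['contact_force'])
print(proj(c,np.array((.5535,.261,.052))))
posts(c,range(176,212,3));cv2.imwrite('pics/w12.png',c['f'])
```

```text
[0.5402841  0.26395851 0.14674931] [ 0.13490805 -0.3510691  -0.73986572]
[317.73361273 192.16380519]
row 176 [203 235 236 255 256 277 300]
row 179 [203 209 236 256 369 398 423]
row 182 [237 256 377 397 429]
row 185 [237 256 377 396 432]
row 188 [226 231 238 256 376 396 438]
row 191 [227 231 238 257 376 395 439]
row 194 [227 257 299 332 373 401 439]
row 197 [226 257 258 259 299 333 373 405 438]
row 200 [205]
row 203 [206]
row 206 [206]
row 209 [206]
```

Notch1 gap spans columns 299-332 (centre 316), so blue is aligned. Same lowering and pivoting sequence as for red.

{"api": "step_arm", "payload": {
  "moves": [0.004, 0, 0.01, 0, 1, 0.004, 0, 0.02, 0, 1, 0.004, 0, 0.03, 0, 1, 0.004, 0, 0.032, 0, 1],
  "force": 40
}}

```text
clock: 18.0
position: [0.5418, 0.2639, 0.1301]
ee_rot: [0.0, 0.997, -0.077, -0.001]
contact_force: [0.3, 0.6, -1.3]
width: 0.0146
```

{"api": "step_arm", "payload": {
  "moves": [0, 0, 0.006, 0, 1, 0.01, 0, 0.015, 0, 1, 0.02, 0, 0.024, 0, 1, 0.03, 0, 0.033, 0, 1, 0.04, 0, 0.043, 0, 1],
  "force": 20
}}

```text
clock: 18.5
position: [0.5636, 0.261, 0.1098]
ee_rot: [-0.0, 0.997, -0.077, 0.001]
contact_force: [1.2, -0.1, 4.7]
width: 0.0145
```

{"api": "step_arm", "payload": {
  "moves": [0.017, 0, 0.021, 0, 1, 0.025, 0, 0.032, 0, 1, 0.032, 0, 0.043, 0, 1, 0.039, 0, 0.055, 0, 1, 0.046, 0, 0.067, 0, 1]
}}

```text
clock: 19.0
position: [0.5874, 0.2573, 0.0763]
ee_rot: [-0.001, 0.997, -0.077, 0.002]
contact_force: [2.2, -0.3, 5.7]
width: 0.0146
```

Run:
```python
from h import *
s=manip.get_state();print(s['position'],s['contact_force']);c=brush('blue');cv2.imwrite('pics/w13.png',c['f'])
T=toolT()
for th in(37,32,27,22,17):
    t=np.radians(th);p=T@np.array([.037*np.cos(t),0,-.005-.037*np.sin(t),1]);q=proj(c,p[:3]);z=(c['R']@p[:3]+c['t'])[2];print(th,'top',q[1]-284*.008/z)
x=s['position'];print('line y at x',.261-(x[0]-.5535)*.1555)
```

```text
[0.58736595 0.25732644 0.07628816] [ 2.22207517 -0.34416392  5.72561098]
blue box x298 y197 w38 h52 [319.0186722  220.42634855]
blue box x301 y263 w32 h74 [317.72861357 294.33480826]
37 top 208.39694232503618
32 top 201.91991504966094
27 top 196.1635470364273
22 top 191.1578301604092
17 top 186.9160139742191
line y at x 0.2557338450059407
```

{"api": "step_arm", "payload": {
  "moves": [0.006, 0.001, 0.012, 0, 1, 0.011, 0.002, 0.024, 0, 1, 0.016, 0.002, 0.036, 0, 1, 0.02, 0.002, 0.048, 0, 1, 0.023, 0.002, 0.058, 0, 1]
}}

```text
clock: 19.55
position: [0.5957, 0.2545, 0.0459]
ee_rot: [0.0, 0.997, -0.077, -0.001]
contact_force: [1.5, 0.3, 1.8]
width: 0.0145
```

{"api": "step_arm", "payload": {
  "moves": [0.001, 0, 0.006, 0, 1, 0.002, 0, 0.012, 0, 1, 0.002, 0, 0.016, 0, 1]
}}

```text
clock: 19.85
position: [0.5971, 0.2545, 0.0394]
ee_rot: [0.0, 0.997, -0.077, 0.0]
contact_force: [0.9, -0.9, 10.2]
width: 0.0146
```

Same contact signature as red (10 N at the same height). Releasing and retreating.

{"api": "step_arm", "payload": {
  "moves": [0, 0, -0.004, 0, 0.65, 0, 0, -0.004, 0, 0.5, 0, 0, -0.004, 0, 0.3, 0, 0, -0.004, 0, 0.3, 0, 0, -0.004, 0, 0.3]
}}

```text
clock: 20.35
position: [0.5965, 0.2544, 0.0404]
ee_rot: [0.0, 0.997, -0.077, -0.0]
contact_force: [0.7, -0.2, -0.6]
width: 0.0294
```

{"api": "step_arm", "payload": {
  "moves": [0, 0, -0.03, 0, 0.3, 0, 0, -0.08, 0, 0.3, 0, 0, -0.17, 0, 0.3, 0, 0, -0.26, 0, 0.3, 0, 0, -0.36, 0, 0.3]
}}

```text
clock: 20.85
position: [0.5961, 0.2542, 0.2215]
ee_rot: [0.0, 0.997, -0.077, -0.001]
contact_force: [1.0, 0.6, -0.6]
width: 0.0297
```

{"api": "step_arm", "payload": {
  "moves": [0, 0, -0.09, 0, 0.3, 0, 0, -0.18, 0, 0.3, 0, 0, -0.26, 0, 0.3, 0, 0, -0.26, 0, 0.3]
}}

```text
clock: 21.25
position: [0.5989, 0.2551, 0.3581]
ee_rot: [-0.002, 0.997, -0.077, 0.006]
contact_force: [0.7, 0.0, 0.2]
width: 0.0298
```

Run:
```python
from h import *
S=cam('scene');T=cam('top');c=wrist()
a=cv2.resize(S['f'][110:370,130:480],(800,594));a[0:190,0:190]=0
b=cv2.resize(c['f'][40:300,180:480],(230,200));a[:200,:230]=b
cv2.imwrite('pics/f.png',a[:590]);print(manip.get_state()['contact_force'])
```

```text
[0.32747434 0.51450256 0.01723689]
```

View pics/f.png

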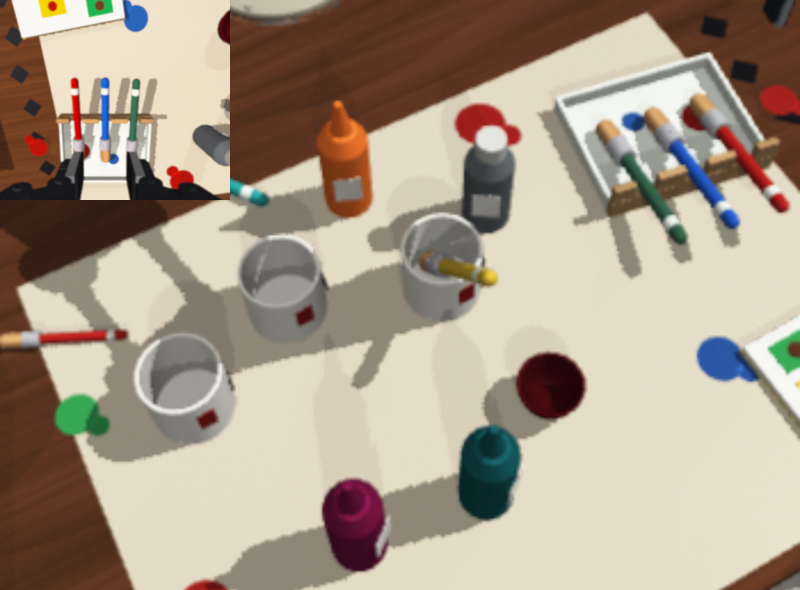

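Everything is as asked: three brushes parallel in their notches, two empty pots upright in place, and the yellow brush, bottles and bowl unmoved. Handing in.

```bash
python3 -c "
from rig import job;print(job.sign_off())"
```

```text
the job is handed in; nothing more can be done
None
```

The red brush now lies in the left-hand notch and the blue brush in the middle one, and the job is handed in at about 21 s. I pulled each brush from its pot, red first. I touched its bristles to the tray floor, pivoted the handle down into the notch at a low 20 N grip, released it and backed off.

- **Final pictures (scene and wrist):** both brushes have their bristles on the tray floor and their ends out on the far side, beside the green one. The two emptied pots stand upright where they were. The yellow brush, bottles and bowl look unmoved.
- **Forces:** the highest wrist force read at the end of a move was about 10 N. After release it read near zero and the gripper was clear of everything.
- **What disagreed:** the top camera put the pots and tray wall 3–6 mm nearer the robot than the wrist camera did, so I used the wrist camera. The red brush also hung about 5 mm to one side of its notch on the way down, which I corrected before it touched.

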